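# Hold the red-capped vial on its side at the inspection stand

## Task

Draw the red-capped vial up out of its cup in the freely turning rack, turn it over on to its side and hold it up, level and still, in front of the middle of the inspection stand's black panel, about 15 cm away from it, so that it can be checked for white specks. Finish while still holding it there, touching nothing but the gripper. The rack may turn, but the other vials must stay standing in their cups and the red cup must be left where it is.

Things in the scene. Friction and masses are not known exactly. Their poses are not given: they have to be found in the camera images.
- vial_red: the vial to inspect: closed 50 ml glass injection vial, 40 mm wide, 73 mm tall, 60 to 130 g, red flip-off cap, white label band with red stripe. Origin: centre of its underside; z axis up through the cap. Straight 40 mm body from 2 to 47 mm above the origin, shoulder to 58 mm, neck 19 mm wide, cap 21 to 22 mm wide from 62 to 73 mm. Its cup hides the lowest 26 mm
- vial_red_mid (a point): point on the axis of the red-capped vial, 30 mm above its underside (about its centre of mass); axes as the vial
- vial_blue: another vial of the same shape with a blue cap, standing in another cup; origin and axes as for the red-capped one
- vial_green: another vial of the same shape with a green cap, as above
- vial_grey: another vial of the same shape with a grey cap, as above
- rack: rotating vial rack. Origin: centre of its fixed foot's underside, on the table; a grey-blue disc (236 mm wide, top at 22 mm) spins freely, without stops, about the vertical axis through it. Five white cups stand on the disc, centres 80 mm from the axis, 72 degrees apart; four hold a vial. The foot's yaw gives the disc's angle at the start only (a cup lies at +x)
- stand: fixed inspection stand left of the robot: floor plate 12 mm thick, upright panel 420 mm wide and 312 mm high. Origin: on the table below the panel's front face, midway along it. x axis horizontal, into the panel; the open front is at negative x, the floor plate reaches to x = -200 mm. y along the panel, z up. Black half at y = 2 to 202 mm (nearer the robot), white half at y = -202 to -2 mm
- black_face (a point): centre of the black half's front surface: x = -3, y = 102, z = 155 mm in the stand's frame, same axes. Above the panel runs a white lamp hood, 312 to 338 mm above the table, jutting out 43 mm in front of the panel
- red_cup: open red plastic cup, 76 mm wide at the rim and 85 mm tall, loose on the table; origin at the centre of its underside
- rack_knob (a point): top of the black knob on the rack's axis: 28 mm wide, 75 mm above the table. Each cup of the rack is 50 mm wide outside, 44 mm inside, inner floor 26 mm and rim 52 mm above the table; neighbouring cups are 94 mm apart, centre to centre

How it is judged:
On the way:
1. the red-capped vial is drawn clear of its cup, in the gripper (height (world z) of vial_red above 0.062 m and contact force between vial_red and the fingers above 1 N and contact force between vial_red and rack below 0.1 N), for 0.1 s.
At the end, for the whole second after the job is handed in: The red-capped vial is held still by the gripper alone, within 25 degrees of level, its middle 80-270 mm above the table, 60-240 mm in front of the panel and 30-175 mm from the stand's midline on the black side; other vials stand in their cups; red cup within 30 mm of its start (angle between vial_red's own z axis and vertical between 1.13 and 2.01 rad and x of vial_red_mid in the frame of stand between -0.24 and -0.06 m and y of vial_red_mid in the frame of stand between 0.03 and 0.175 m and height (world z) of vial_red_mid between 0.08 and 0.27 m and linear speed of vial_red below 0.03 m/s and angular speed of vial_red below 0.3 rad/s and contact force between vial_red and the fingers above 1 N and contact force between vial_red and stand below 0.1 N and contact force between vial_red and rack below 0.1 N and contact force between vial_red and red_cup below 0.1 N and angle between each of vial_blue, vial_green, vial_grey's own z axis and vertical below 0.25 rad and height (world z) of each of vial_blue, vial_green, vial_grey below 0.036 m and horizontal distance between each of vial_blue, vial_green, vial_grey and rack below 0.09 m and distance of red_cup from where it was at the start of the episode below 0.03 m); the arm keeps its last pose, push and grip.
It fails at once if another vial is tipped or pulled out of its cup (angle between any of vial_blue, vial_green, vial_grey's own z axis and vertical above 0.35 rad or height (world z) of any of vial_blue, vial_green, vial_grey above 0.045 m).
It fails at once if the red cup is pushed away or knocked over (distance of red_cup from where it was at the start of the episode above 0.03 m or angle between red_cup's own z axis and vertical above 0.5 rad).
It also fails if it takes over 42 s, if anything falls off the work surface, if the arm or the gripper's body presses on something with over 40 N, if the wrist force passes 120 N, or if a joint passes its speed limit or range.

## Robot

A 6-joint arm with a two-finger parallel gripper is mounted at the origin on the work surface. World frame = base frame: x ahead of the robot, y to its left, z up, the work surface at z = 0. Lengths are in m, angles in rad, forces in N, time in s.
With the tool pointing down it reaches from about 0.35 to 0.85 m from the base axis. Payload 8.1 kg.
Tool frame: the origin (TCP) lies on the centre line of the jaws, within the pads' length; the fingertips stand 17 mm ahead of it and the grasp point (between the pads) lies 2 mm behind it; z points along the fingers, y is the line along which they close (so a half turn about z gives the same grasp; the last joint's range is limited). The gripper opens to 93 mm and grips with 3 to 60 N. Pads are 15 mm wide; open, the fingers measure 128 mm over their backs; the gripper's body (75 mm by 188 mm) begins 65 mm behind the grasp point.
Start: joints at [-1.433, 0.13, 1.488, -0, 1.523, -0.085], TCP at [0.133, -0.585, 0.236] pointing down, gripper open.
Joint ranges: [-2.96, 2.96], [-0.89, 2.26], [0.02, 2.5], [-1.34, 4.48], [0, 2.73], [-2.66, 2.66]. Speed limits (rad/s): [2.39, 2.39, 2.79, 3.14, 3.14, 3.14].

## Interface

Orientations are given as a rotation vector (axis times angle).
In Python, from plant import telemetry, viewer, order gives the robot as it stands.
- The arm moves only by the tool send_rows, never from a script. Its argument "plan" is a list that holds one entry, the list of rows, each a list of 5 numbers: the closure, from -1 (fully open) to 1 (shut), then the shift along the world's x, y, z normalised to -1 to 1, where 1 is 0.2 m, then the turn about the world's z normalised to -1 to 1, where 1 is 60 degrees. A call has 1 to 20 rows; each row is the pose to reach, as a shift and turn from the pose commanded when the call began; what a row does not reach only later rows make up. A row lasts 1/12 s, in which the tool goes at most 41.7 mm and 7.16 degrees, less where a joint would pass 70% of its speed; a pose out of reach is approached as far as the arm can. A call with a number of a shift or a turn outside -1 to 1 is refused whole. A call with a gripper value outside its range is refused whole. The fingers move at their own pace and stop on an object; "force" is the grip in N (left out, the last holds). Time passes only in rows, so rows that repeat a pose let the fingers close. It gives the time, the measured TCP pose, the force, the opening and the grip force at its end, in the units of the state.
- telemetry.read_state(): the state, without advancing time (a new reading comes with each control period).
- viewer.read_camera(name): name is "scene" or "top" or "wrist"; returns (picture, depth): 400x640x3 uint8, blue, green, red; 400x640 float32, m along the optical axis (not along the pixel's ray), 0 where there is no reading.
- viewer.calibration(name): a dict with "camera_matrix" (3x3 intrinsics, pixels), "dist_coeffs" ([k1, k2, p1, p2, k3] as OpenCV has them; the pictures are not rectified), "extrinsics" (4x4, takes a point from camera to world coordinates); the wrist camera has in their place "hand_eye" (4x4, takes a point from camera to tool coordinates, whose origin is the TCP and whose axes are the flange's). Camera axes: x right, y up, looking along -z (the intrinsics and any distortion apply to the point x, -y, -z); pixel columns grow to the right and rows downward; lengths in m; the calibration is good to about 2 mm. A picture is of the moment at which its call begins: read the wrist's pose just before it. calibration takes no time and is no camera call.
- order.close_job(): hands the job in; it is judged then, once.
The state is a dict: "t": time; "q": joint angles; "dq": joint speeds; "joint_torque": joint torques, N m; "tool_pos": TCP position; "orientation": TCP orientation; "force": force on the tool from outside, world axes, zero at the start; "wrist_torque": the same for the moment, N m; "opening": finger opening in m; "gripper_force": force on a finger pad.
Only numpy, scipy, OpenCV 4.12 (cv2) and the standard library are available. Lean on these libraries where they do the work, as an engineer would, in place of code of your own. Each camera call takes 0.05 s, during which the arm holds its last target. There are 200 camera calls.

## Working session

There is one attempt and no reset: what is moved stays moved. The work goes in short steps, Python scripts to look and compute and a tool call to move; the robot and the scene stay as the last step left them, time stands still between calls to the robot, and variables do not carry over. Pictures are saved under pics/ and viewed, at most 10 in all, crops included, and the job is handed in when it is done.

Besides the shell and the picture viewer there is one more tool, called after "Call:" by a JSON object that holds its "op" and its "data", one argument or row to a line. send_rows: Moves the arm, as the interface text tells. Scaled input: -1 to 1 covers 0.2 m each way for a shift and 60 degrees each way for a turn. Its arguments: {"type":"object","properties":{"plan":{"type":"array"},"force":{"type":"number"}},"required":["plan"]}

```bash
ls; mkdir -p pics; cat > h.py <<'E'
import numpy as np, cv2
from plant import telemetry, viewer, order
from scipy.spatial.transform import Rotation as R
def cam(name):
    s=telemetry.read_state(); im,d=viewer.read_camera(name); c=viewer.calibration(name)
    if 'extrinsics' in c: T=np.array(c['extrinsics'])
    else:
        W=np.eye(4); W[:3,:3]=R.from_rotvec(s['orientation']).as_matrix(); W[:3,3]=s['tool_pos']; T=W@np.array(c['hand_eye'])
    return im,d,np.array(c['camera_matrix']),np.array(c['dist_coeffs']),T,s
def rays(uv,K,D,T):
    n=cv2.undistortPoints(np.float32(uv).reshape(-1,1,2),K,D).reshape(-1,2)
    v=np.c_[n[:,0],-n[:,1],-np.ones(len(n))]
    return T[:3,3],v@T[:3,:3].T
def onz(uv,z,K,D,T):
    o,v=rays(uv,K,D,T); return o+v*((z-o[2])/v[:,2])[:,None]
def cloud(d,K,D,T):
    h,w=d.shape; g=np.stack(np.meshgrid(np.arange(w),np.arange(h)),-1).reshape(-1,2)
    o,v=rays(g,K,D,T); return (o+v*d.reshape(-1,1)).reshape(h,w,3)
E
python3 - <<'E'
from h import *
for n in('scene','top','wrist'):
    im,d,K,D,T,s=cam(n); cv2.imwrite(f'pics/{n}0.png',im); np.savez(f'{n}0.npz',im=im,d=d,K=K,D=D,T=T)
    print(n,T[:3,3].round(3),(-T[:3,2]).round(2),K[0,0],(d>0).mean())
print(s)
E
```

```text
pics
scene [1.293 0.174 0.907] [-0.65 -0.06 -0.76] 422.0060979306148 0.99601171875
top [0.548 0.096 1.184] [ 0.06  0.02 -1.  ] 518.0091042192696 0.99613671875
wrist [ 0.212 -0.567  0.383] [-0.28 -0.06 -0.96] 286.45344181389834 0.9958359375
{'t': 0.1, 'q': array([-1.43341200e+00,  1.31075268e-01,  1.48919111e+00, -9.69838686e-06,
        1.52302909e+00, -8.53865471e-02]), 'dq': array([ 0.00153695, -0.00055758, -0.00423666, -0.00056444,  0.00178194,
        0.00152911]), 'joint_torque': array([ 6.15994031e-04, -5.61342788e+01, -4.93098700e+01,  7.69839529e-02,
        2.90998531e-02, -6.31431180e-05]), 'tool_pos': array([ 0.1325165 , -0.58466501,  0.23468716]), 'orientation': array([-3.12043285e+00, -3.49016096e-01,  8.46984585e-05]), 'force': array([-0.37457632, -0.41846773,  0.41260165]), 'wrist_torque': array([-0.02525878, -0.00114749,  0.0141581 ]), 'gripper_force': 0.0, 'opening': 0.09270442189337584}
```

View pics/top0.png

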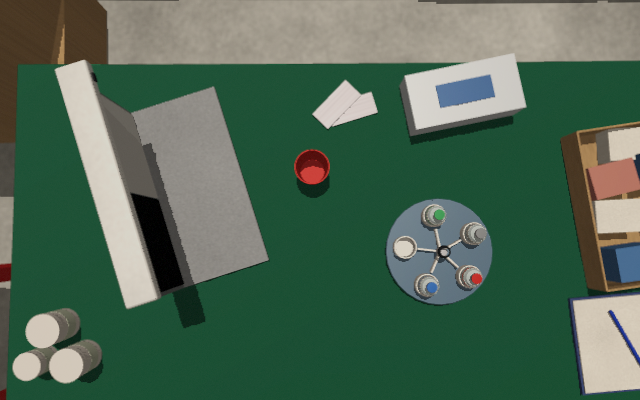

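View pics/scene0.png

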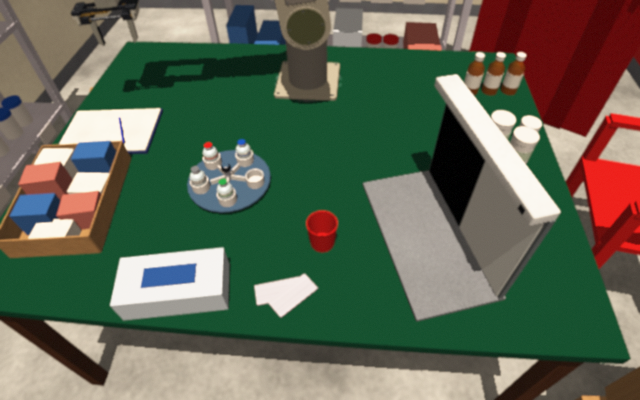

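The top view shows the rack hub at (444,252), the red cap at (476,279), blue (431,287), green (439,215), grey (480,234), and the empty cup at (404,247). The red cup is at (312,167). The stand is on the left, with its black half at about (160,235). The scene view agrees.

```bash
python3 - <<'E'
from h import *
z=np.load('top0.npz'); im,d,K,D,T=[z[k] for k in('im','d','K','D','T')]
P=cloud(d,K,D,T); hsv=cv2.cvtColor(im,cv2.COLOR_BGR2HSV)
def blob(m,box):
    q=np.zeros_like(m); x0,y0,x1,y1=box; q[y0:y1,x0:x1]=m[y0:y1,x0:x1]; n,l,st,c=cv2.connectedComponentsWithStats(q.astype(np.uint8)); i=1+st[1:,4].argmax(); return c[i],st[i,4],l==i
H,S,V=cv2.split(hsv); rk=(380,190,500,310)
red=((H<8)|(H>172))&(S>150)&(V>90)
for n,m in(('red',red),('blue',(H>100)&(H<120)&(S>150)&(V>110)),('green',(H>50)&(H<75)&(S>150)&(V>110))):
    c,a,l=blob(m,rk); print(n,c.round(1),a,onz(c,.099,K,D,T)[0].round(4),np.median(P[l],0).round(3))
# disc by blue-grey hue
disc=((H>95)&(H<118)&(S>60)&(V<130)); c,a,l=blob(disc,rk)
cn=max(cv2.findContours(l.astype(np.uint8),0,2)[0],key=cv2.contourArea); e=cv2.fitEllipse(cv2.convexHull(cn)); print('disc',e,onz(e[0],.022,K,D,T)[0].round(4))
c,a,l=blob((V<45),(430,238,458,266)); print('knob',c,a,onz(c,.075,K,D,T)[0].round(4))
c,a,l=blob(red,(290,145,335,190)); cn=max(cv2.findContours(l.astype(np.uint8),0,2)[0],key=cv2.contourArea); e=cv2.minEnclosingCircle(cv2.convexHull(cn)); print('cup',e,onz(e[0],.085,K,D,T)[0].round(4))
# floor plate corners
g=(S<40)&(V>60)&(abs(P[...,2]-.012)<.012)&(np.arange(640)[None]<280)&(np.arange(640)[None]>120)
c,a,l=blob(g,(110,80,280,300)); cn=max(cv2.findContours(l.astype(np.uint8),0,2)[0],key=cv2.contourArea); b=cv2.approxPolyDP(cv2.convexHull(cn),4,True).reshape(-1,2); print('plate',b.tolist(),onz(b,.012,K,D,T).round(3).tolist())
# panel front points from scene cam + hood
z=np.load('scene0.npz'); P2=cloud(z['d'],z['K'],z['D'],z['T'])
for uv in((450,150),(465,200),(495,180),(500,250)): print(uv,P2[uv[1],uv[0]].round(3))
m=(P2[...,2]>.06)&(P2[...,2]<.29)&(P2[...,1]>.3)&(P2[...,0]<.9); m[:, :432]=0; m[:,545:]=0; m[:70]=0
q=P2[m]; 
for _ in range(4):
    c=q.mean(0); n=np.linalg.svd(q[:, :2]-c[:2],full_matrices=False)[2][1]; r=(q[:,:2]-c[:2])@n; q=q[abs(r)<max(.006,np.percentile(abs(r),80))]
print('panel n',n,'c',c,len(q),abs(r).max())
E
```

```text
red [476.2 278.2] 84 [ 0.4599 -0.2308  0.099 ] [ 0.46  -0.231  0.097]
blue [431.2 287.1] 72 [ 0.4414 -0.1382  0.099 ] [ 0.441 -0.138  0.097]Traceback (most recent call last):
  File "<stdin>", line 9, in <module>
  File "<stdin>", line 5, in blob
ValueError: attempt to get argmax of an empty sequence
```

```bash
python3 - <<'E'
from h import *
z=np.load('top0.npz'); im,d,K,D,T=[z[k] for k in('im','d','K','D','T')]
P=cloud(d,K,D,T); hsv=cv2.cvtColor(im,cv2.COLOR_BGR2HSV)
def blob(m,box):
    q=np.zeros_like(m); x0,y0,x1,y1=box; q[y0:y1,x0:x1]=m[y0:y1,x0:x1]; n,l,st,c=cv2.connectedComponentsWithStats(q.astype(np.uint8)); i=1+st[1:,4].argmax(); return c[i],st[i,4],l==i
H,S,V=cv2.split(hsv)
red=((H<8)|(H>172))&(S>150)&(V>90)
print('green px',hsv[215,439],'disc px',hsv[295,445])
def onto(n,uv,h): print(n,np.round(uv,1),onz(uv,h,K,D,T)[0].round(4))
c,a,l=blob((H>45)&(H<80)&(S>100)&(P[...,2]>.08),(420,200,455,230)); onto('green',c,.099)
h=lambda l: cv2.convexHull(np.argwhere(l)[:,::-1].astype(np.float32))
m=(abs(P[...,2]-.022)<.008)&(S<190)&(H>90); c,a,l=blob(m,(375,185,505,315)); e=cv2.fitEllipse(h(l)); print(e[1]); onto('disc',e[0],.022)
m=P[...,2]>.065; c,a,l=blob(m,(432,240,456,264)); onto('knob',c,.075)
c,a,l=blob(red,(290,145,335,190)); e=cv2.minEnclosingCircle(h(l)); print(e[1]); onto('cup',e[0],.085)
g=(S<60)&(V>50)&(abs(P[...,2]-.012)<.01)
c,a,l=blob(g,(110,80,280,300)); b=cv2.approxPolyDP(h(l),4,True).reshape(-1,2); print('plate',b.tolist(),onz(b,.012,K,D,T)[:,:2].round(3).tolist())
z=np.load('scene0.npz'); P2=cloud(z['d'],z['K'],z['D'],z['T'])
for uv in((450,150),(465,200),(495,180),(500,250)): print(uv,P2[uv[1],uv[0]].round(3))
E
```

```text
green px [ 66 141 155] disc px [101  60 127]
green [438.7 214.4] [ 0.5919 -0.156   0.099 ]
(104.66468048095703, 106.27762603759766)
disc [438.7 251.1] [ 0.5133 -0.1726  0.022 ]
knob [443.5 251.4] [ 0.5143 -0.1703  0.075 ]
17.76772117614746
cup [311.6 166.5] [0.6949 0.1092 0.085 ]
plate [[267.0, 260.0], [183.0, 286.0], [130.0, 113.0], [214.0, 88.0]] [[0.493, 0.211], [0.435, 0.4], [0.829, 0.527], [0.887, 0.334]]
(450, 150) [0.508 0.419 0.169]
(465, 200) [0.617 0.457 0.108]
(495, 180) [0.68  0.476 0.252]
(500, 250) [0.771 0.507 0.127]
```

Call:
{"op": "send_rows", "data": {
  "plan": [
    [[-0.3, 1, 1, 0, 0.583], [-0.3, 1, 1, 0, 0.583], [-0.3, 1, 1, 0, 0.583], [-0.3, 1, 1, 0, 0.583], [-0.3, 1, 1, 0, 0.583], [-0.3, 1, 1, 0, 0.583], [-0.3, 1, 1, 0, 0.583], [-0.3, 1, 1, 0, 0.583]]
  ],
  "force": 20
}}

```text
t: 0.82
tool_pos: [0.3362, -0.381, 0.2355]
orientation: [-2.869, -1.278, -0.003]
force: [-0.4, 0.1, -0.8]
opening: 0.0602
gripper_force: 0.0
```

Call:
{"op": "send_rows", "data": {
  "plan": [
    [[-0.3, 0.635, 0.77, -0.3, 0], [-0.3, 0.635, 0.77, -0.3, 0], [-0.3, 0.635, 0.77, -0.3, 0], [-0.3, 0.635, 0.77, -0.3, 0], [-0.3, 0.635, 0.77, -0.3, 0], [-0.3, 0.635, 0.77, -0.3, 0], [-0.3, 0.635, 0.77, -0.3, 0], [-0.3, 0.635, 0.77, -0.3, 0]]
  ]
}}

```text
t: 1.48
tool_pos: [0.4593, -0.2316, 0.1755]
orientation: [-2.872, -1.273, 0.001]
force: [-0.3, -0.1, 0.9]
opening: 0.0606
gripper_force: 0.0
```

```bash
python3 - <<'E'
from h import *
for n in('top','wrist'):
    im,d,K,D,T,s=cam(n); cv2.imwrite(f'pics/{n}1.png',im)
    P=cloud(d,K,D,T); H,S,V=cv2.split(cv2.cvtColor(im,cv2.COLOR_BGR2HSV))
    m=((H<8)|(H>172))&(S>150)&(V>90)&(abs(P[...,2]-.095)<.012)
    if m.sum(): 
        c=np.argwhere(m).mean(0)[::-1]; print(n,m.sum(),c.round(1),onz(c,.099,K,D,T)[0].round(4),np.median(P[m],0).round(4))
print(s['t'],s['tool_pos'].round(4),R.from_rotvec(s['orientation']).as_matrix().round(3),s['opening'],s['force'].round(2))
E
```

```text
top 153 [400.2 226.9] [ 0.5658 -0.0757  0.099 ] [ 0.4667 -0.2239  0.0938]
wrist 472 [319.6 211.4] [ 0.4602 -0.2302  0.099 ] [ 0.4601 -0.2304  0.0985]
1.5333 [ 0.4592 -0.2323  0.1759] [[ 0.673  0.74  -0.   ]
 [ 0.74  -0.673 -0.001]
 [-0.001  0.    -1.   ]] 0.06047889457849383 [-0.9   0.26  0.03]
```

View pics/wrist1.png

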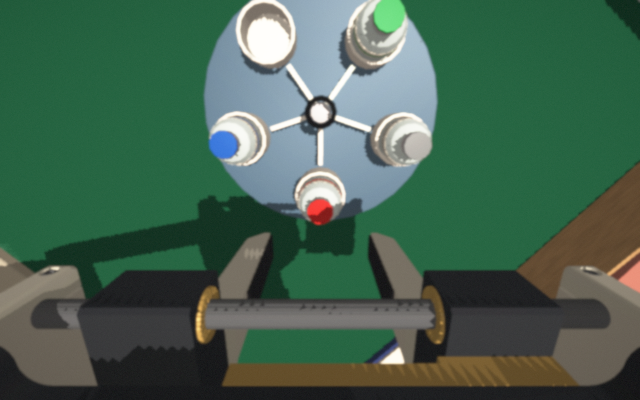

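The wrist view shows the red cap at (319,211), midway between the open fingers, with blue at (224,145) and grey at (417,145) well clear. I'm going down to grip.

Call:
{"op": "send_rows", "data": {
  "plan": [
    [[-0.3, 0, 0, -0.15, 0], [-0.3, 0, 0.005, -0.3, 0], [-0.3, 0, 0.005, -0.4, 0], [-0.3, 0, 0.005, -0.47, 0], [-0.3, 0, 0.005, -0.515, 0], [-0.3, 0, 0.005, -0.515, 0], [0.0, 0, 0.005, -0.515, 0], [0.3, 0, 0.005, -0.515, 0], [0.3, 0, 0.005, -0.515, 0], [0.3, 0, 0.005, -0.515, 0], [0.3, 0, 0.005, -0.515, 0]]
  ],
  "force": 12
}}

```text
t: 2.5
tool_pos: [0.4604, -0.2308, 0.074]
orientation: [2.871, 1.271, 0.002]
force: [-0.8, -1.1, 5.3]
opening: 0.0392
gripper_force: 12.0
```

Call:
{"op": "send_rows", "data": {
  "plan": [
    [[0.3, 0, 0, 0.05, 0], [0.3, 0, 0, 0.1, 0], [0.3, 0, 0, 0.15, 0], [0.3, 0, 0, 0.2, 0], [0.3, 0, 0, 0.28, 0], [0.3, 0, 0, 0.36, 0], [0.3, 0, 0, 0.45, 0], [0.3, 0, 0, 0.54, 0], [0.3, 0, 0, 0.6, 0], [0.3, 0, 0, 0.6, 0], [0.3, 0, 0, 0.6, 0]]
  ]
}}

```text
t: 3.42
tool_pos: [0.4601, -0.2304, 0.1935]
orientation: [2.871, 1.271, 0.002]
force: [-0.6, 0.3, -0.5]
opening: 0.0393
gripper_force: 12.0
```

```bash
python3 - <<'E'
from h import *
a=[]
for n in('top','scene','wrist'):
    im,d,K,D,T,s=cam(n); a.append(im)
cv2.imwrite('pics/s2.png',np.hstack([cv2.resize(a[1][100:300,100:360],None,fx=1.5,fy=1.5),cv2.resize(a[2][:,120:520],(390,300))]))
print(s['t'],s['tool_pos'],s['force'],s['opening'],s['gripper_force'])
E
```

```text
3.5167 [ 0.45906361 -0.22983547  0.19152544] [ 0.1037793  -0.14436298 -1.78491007] 0.03967863915003617 11.997587228397606
```

View pics/s2.png

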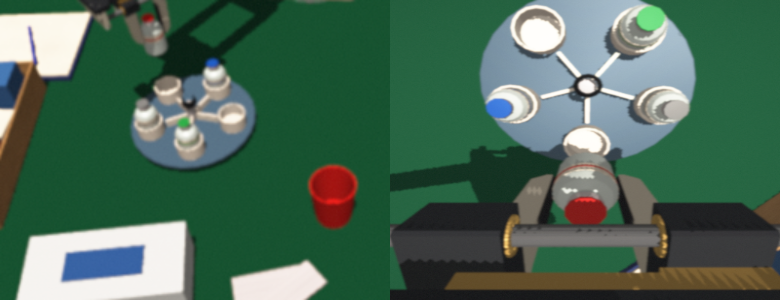

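The wrist view shows the red vial in the jaws (cap at (585,212)) and out of its cup at (585,140). The other three are still standing. The tool can't tilt, so I'll carry the vial to the floor plate's front edge and pivot it in the jaws against that fixed 12 mm step.

Call:
{"op": "send_rows", "data": {
  "plan": [
    [[0.3, 0.05, 0.15, 0, 0.1], [0.3, 0.1, 0.3, 0, 0.2], [0.3, 0.15, 0.45, 0, 0.3], [0.3, 0.2, 0.6, 0, 0.4], [0.3, 0.25, 0.75, 0, 0.5], [0.3, 0.28, 0.85, 0, 0.6], [0.3, 0.3, 0.95, 0, 0.7], [0.3, 0.3, 1, 0, 0.8], [0.3, 0.3, 1, 0, 0.9], [0.3, 0.3, 1, 0, 1], [0.3, 0.3, 1, 0, 1]]
  ]
}}

```text
t: 4.48
tool_pos: [0.5188, -0.0297, 0.1911]
orientation: [-1.844, -2.541, 0.002]
force: [-0.2, -0.5, -1.0]
opening: 0.0395
gripper_force: 12.0
```

Call:
{"op": "send_rows", "data": {
  "plan": [
    [[0.3, 0.05, 0.15, 0, 0], [0.3, 0.1, 0.3, 0, 0], [0.3, 0.15, 0.45, 0, 0], [0.3, 0.2, 0.6, 0, 0], [0.3, 0.25, 0.75, 0, 0], [0.3, 0.25, 0.9, 0, 0], [0.3, 0.25, 1, 0, 0], [0.3, 0.25, 1, 0, 0], [0.3, 0.25, 1, -0.1, 0], [0.3, 0.25, 1, -0.2, 0], [0.3, 0.25, 1, -0.3, 0], [0.3, 0.25, 1, -0.3, 0], [0.3, 0.25, 1, -0.3, 0]]
  ]
}}

```text
t: 5.57
tool_pos: [0.5681, 0.1689, 0.1308]
orientation: [-1.854, -2.533, 0.005]
force: [0.3, -0.0, -0.8]
opening: 0.0396
gripper_force: 12.0
```

```bash
python3 - <<'E'
from h import *
a=[]
for n in('top','scene','wrist'):
    im,d,K,D,T,s=cam(n); a.append(im); np.savez(n+'3.npz',im=im,d=d,K=K,D=D,T=T)
cv2.imwrite('pics/s3.png',np.hstack([cv2.resize(a[1][80:300,240:500],(390,330)),cv2.resize(a[2][:,80:560],(396,330))]))
print(s['t'],s['tool_pos'],R.from_rotvec(s['orientation']).as_matrix().round(3)[:,1],s['force'],s['opening'],s['gripper_force'],s['q'].round(2))
E
```

```text
5.6667 [0.57015628 0.16947085 0.1336935 ] [0.953 0.303 0.001] [ 0.39884553 -0.08637032 -1.30410017] 0.03956200447044822 11.997846416925313 [ 0.2   0.18  1.62 -0.    1.34 -0.11]
```

View pics/s3.png

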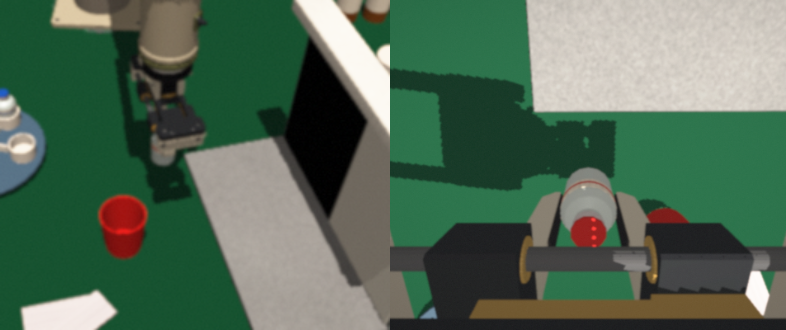

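The wrist view shows the vial upright in the jaws and the plate's front edge level across the picture at row 110, with its corner at (535,110). I'll measure that edge from here, and the vial's tilt.

```bash
python3 - <<'E'
from h import *
z=np.load('wrist3.npz'); im,d,K,D,T=[z[k] for k in('im','d','K','D','T')]
H,S,V=cv2.split(cv2.cvtColor(im,cv2.COLOR_BGR2HSV)); P=cloud(d,K,D,T)
m=(S<60)&(V>120)&(P[...,2]<.025); m[160:]=0
uv=np.array([[c,np.flatnonzero(m[:,c]).max()+.5] for c in range(275,540,4) if m[:,c].sum()>40])
E=onz(uv,.012,K,D,T); k=np.polyfit(E[:,0],E[:,1],1); k=np.polyfit(E[abs(E[:,1]-np.polyval(k,E[:,0]))<.003,0],E[abs(E[:,1]-np.polyval(k,E[:,0]))<.003,1],1); print('edge y=',k,'ang',np.degrees(np.arctan(k[0])),'xmin',E[:,0].min())
n=np.array([-k[0],1])/np.hypot(k[0],1); t=np.array([0.569,0.1696]); print('tcp->edge',(k[1]+k[0]*t[0]-t[1])/np.hypot(k[0],1),'u',n)
r=((H<8)|(H>172))&(S>150)&(P[...,2]>.12)&(P[...,2]<.2)&(np.arange(400)[:,None]>200); r=r&(np.abs(P[...,0]-.57)<.05)
q=P[r]; top=q[q[:,2]>np.percentile(q[:,2],60)]; print('cap',len(q),np.median(top,0).round(4),q[:,2].max())
E
```

```text
edge y= [0.31849664 0.05190482] ang 17.66650266540858 xmin 0.5118715264091214
tcp->edge 0.06053330387550339 u [-0.30347605  0.95283907]
cap 1243 [0.5696 0.1704 0.1586] 0.160327080558335
```

The cap centre is on the TCP line, so the vial is upright, and the edge is 60 mm ahead of it. I'll lower the vial with its underside just above the table and push it against the step with a light grip.

Call:
{"op": "send_rows", "data": {
  "plan": [
    [[0.3, 0, 0, -0.1, 0], [0.3, 0, 0, -0.2, 0], [0.3, 0, 0, -0.3, 0], [0.3, 0, 0, -0.37, 0], [0.3, 0, 0, -0.415, 0], [0.3, -0.025, 0.08, -0.415, 0], [0.3, -0.05, 0.14, -0.415, 0], [0.3, -0.055, 0.172, -0.415, 0], [0.3, -0.061, 0.19, -0.415, 0], [0.3, -0.067, 0.21, -0.415, 0], [0.3, -0.073, 0.229, -0.415, 0], [0.3, -0.079, 0.248, -0.415, 0], [0.3, -0.085, 0.267, -0.415, 0], [0.3, -0.091, 0.286, -0.415, 0], [0.3, -0.097, 0.305, -0.415, 0], [0.3, -0.103, 0.324, -0.415, 0], [0.3, -0.109, 0.343, -0.415, 0], [0.3, -0.115, 0.362, -0.415, 0], [0.3, -0.121, 0.381, -0.415, 0], [0.3, -0.121, 0.381, -0.415, 0]]
  ],
  "force": 6
}}

```text
t: 7.38
tool_pos: [0.5448, 0.2468, 0.0494]
orientation: [-1.851, -2.537, 0.0]
force: [-0.4, -0.3, -0.1]
opening: 0.0396
gripper_force: 6.0
```

```bash
python3 - <<'E'
from h import *
a=[]
for n in('top','scene','wrist'):
    im,d,K,D,T,s=cam(n); a.append(im); np.savez(n+'4.npz',im=im,d=d,K=K,D=D,T=T)
cv2.imwrite('pics/s4.png',np.hstack([cv2.resize(a[1][130:260,300:454],(390,330)),cv2.resize(a[2][:,80:560],(396,330))]))
print(s['t'],s['tool_pos'],s['force'],s['opening'],s['gripper_force'])
E
```

```text
7.4833 [0.54512286 0.24631938 0.04948299] [-0.53804573 -0.15207054 -1.53455394] 0.03970267190120989 5.99883657096143
```

View pics/s4.png

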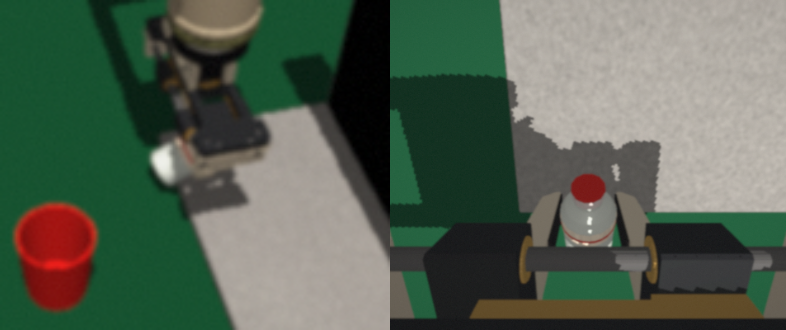

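The vial is pivoting as planned: the cap now points forward over the plate at (588,187), and the body is tilted in the jaws. I'll continue the arc and lower it flat.

Call:
{"op": "send_rows", "data": {
  "plan": [
    [[0.3, -0.006, 0.019, 0, 0], [0.3, -0.011, 0.033, -0.01, 0], [0.3, -0.015, 0.048, -0.02, 0], [0.3, -0.017, 0.052, -0.03, 0], [0.3, -0.018, 0.057, -0.04, 0], [0.3, -0.018, 0.057, -0.05, 0], [0.3, -0.018, 0.057, -0.055, 0], [0.3, -0.018, 0.057, -0.055, 0]]
  ]
}}

```text
t: 8.2
tool_pos: [0.5417, 0.2574, 0.0383]
orientation: [-1.852, -2.537, 0.0]
force: [0.7, 0.2, 1.0]
opening: 0.0396
gripper_force: 6.0
```

```bash
cat > tilt.py <<'E'
from h import *
import sys
a=[]
for n in('top','scene','wrist'):
    im,d,K,D,T,s=cam(n); a.append(im)
    P=cloud(d,K,D,T); H,S,V=cv2.split(cv2.cvtColor(im,cv2.COLOR_BGR2HSV))
    if n=='wrist':
        m=((H<8)|(H>172))&(S>150)&(np.linalg.norm(P-s['tool_pos'],axis=2)<.08)&(np.arange(400)[:,None]<290)
        k=cv2.connectedComponentsWithStats(m.astype(np.uint8)); i=1+k[2][1:,4].argmax(); q=P[k[1]==i]; Rm=R.from_rotvec(s['orientation']).as_matrix()
        print('cap px',k[3][i].round(0),'median rel tcp (u,side,z) mm',((np.median(q,0)-s['tool_pos'])@np.c_[[-.303,.953,0],[.953,.303,0],[0,0,1]]*1e3).round(1),'z range rel',((np.percentile(q[:,2],[3,97])-s['tool_pos'][2])*1e3).round(1),len(q))
cv2.imwrite(f'pics/{sys.argv[1]}.png',np.hstack([cv2.resize(a[1][120:250,310:464],(390,330)),cv2.resize(a[2][:,80:560],(396,330))]))
print(s['t'],s['tool_pos'].round(4),s['force'].round(1),s['opening'],s['gripper_force'])
E
python3 tilt.py s5
```

```text
cap px [320. 212.] median rel tcp (u,side,z) mm [29.1 -0.4  1. ] z range rel [-10.3   8.1] 550
8.3 [0.5418 0.2573 0.0386] [-0.1  0.6  0.6] 0.03957440581707403 5.999768099281937
```

View pics/s5.png

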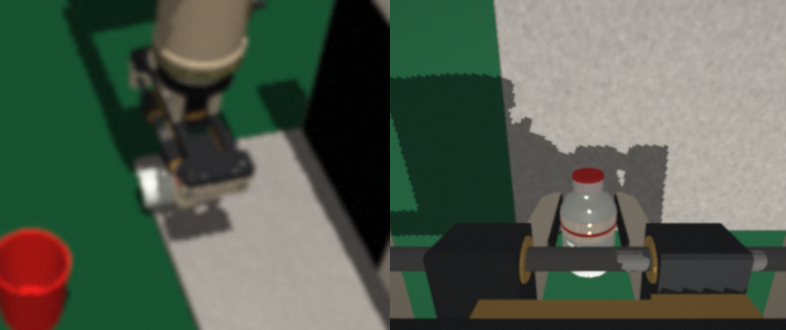

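The vial is nearly flat, with its cap at (588,176) forward and its base at (588,272). I'll measure the slope of its upper ridge from the wrist depth.

```bash
cat > ridge.py <<'E'
from h import *
im,d,K,D,T,s=cam('wrist'); P=cloud(d,K,D,T)
L=(P-s['tool_pos'])@np.c_[[-.303,.953,0],[.953,.303,0],[0,0,1]]*1e3
m=(abs(L[...,1])<4)&(L[...,2]>-40)&(L[...,2]<45)
for a in range(-50,52,6):
    k=m&(L[...,0]>=a)&(L[...,0]<a+6)
    if k.sum()>3: print(a+3,np.percentile(L[...,2][k],[10,50,90]).round(1),k.sum())
print(s['t'],s['tool_pos'].round(4),s['force'].round(1),s['opening'])
E
python3 ridge.py
```

```text
-47 [ 9.5 10.2 10.2] 4
-41 [11.  11.9 12.6] 86
-35 [12.6 12.7 13.1] 6
-17 [13.1 13.7 14.3] 54
-11 [13.8 14.5 15.1] 122
-5 [14.1 14.8 15.4] 150
1 [13.8 14.8 15.5] 154
7 [11.4 12.8 14.2] 195
13 [ 5.   7.4 10.6] 212
19 [5.2 6.2 7. ] 135
25 [-27.1   6.8   7.8] 178
31 [-27.4  -6.5   6.9] 342
37 [-27.9 -27.  -26.3] 109
43 [-28.  -27.2 -26.5] 114
49 [-27.8 -27.1 -26.3] 113
8.35 [0.5418 0.2573 0.0386] [ 0.2 -0.3  0.2] 0.03968132521028327
```

The ridge slopes only about 4°, and the vial is lying on the plate. I'll firm up the grip, lift it and move to the black panel.

Call:
{"op": "send_rows", "data": {
  "plan": [
    [[0.3, 0, 0, 0, 0], [0.3, 0, 0, 0, 0], [0.3, 0, 0, 0, 0], [0.3, 0, 0, 0, 0], [0.3, 0, 0, 0.03, 0], [0.3, 0, 0, 0.08, 0], [0.3, 0, 0, 0.15, 0], [0.3, 0, 0, 0.25, 0], [0.3, 0, 0, 0.35, 0], [0.3, 0.03, 0.05, 0.45, 0], [0.3, 0.06, 0.1, 0.53, 0], [0.3, 0.09, 0.15, 0.58, 0], [0.3, 0.11, 0.19, 0.58, 0], [0.3, 0.13, 0.215, 0.58, 0], [0.3, 0.13, 0.215, 0.58, 0], [0.3, 0.13, 0.215, 0.58, 0], [0.3, 0.13, 0.215, 0.58, 0], [0.3, 0.13, 0.215, 0.58, 0], [0.3, 0.13, 0.215, 0.58, 0]]
  ],
  "force": 40
}}

```text
t: 9.98
tool_pos: [0.5674, 0.2999, 0.154]
orientation: [-1.852, -2.537, 0.002]
force: [-0.3, -0.5, -1.6]
opening: 0.0388
gripper_force: 40.0
```

```bash
python3 ridge.py; python3 - <<'E'
from h import *
im,d,K,D,T,s=cam('scene'); w=cam('wrist')[0]
cv2.imwrite('pics/s6.png',np.hstack([cv2.resize(im[60:300,100:560],(480,250)),cv2.resize(w[:,120:520],(250,250))])); 
im,d,K,D,T,s=cam('top'); H,S,V=cv2.split(cv2.cvtColor(im,cv2.COLOR_BGR2HSV)); m=((H<8)|(H>172))&(S>150)&(V>90); m[:,:285]=0;m[:,340:]=0;m[200:]=0
e=cv2.minEnclosingCircle(cv2.convexHull(np.argwhere(m)[:,::-1].astype(np.float32))); print('cup',onz(e[0],.085,K,D,T)[0].round(4),s['dq'].round(3))
o=np.array([.63,.463]); v=s['tool_pos'][:2]-.014*np.array([-.303,.953])-o; print('mid in stand',v@[-.303,.953],v@[-.953,-.303])
E
```

```text
-41 [10.2 11.  11.8] 84
-17 [12.5 13.2 13.9] 55
-11 [13.4 14.2 14.9] 125
-5 [14.1 14.8 15.5] 140
1 [13.8 14.8 15.6] 165
7 [11.  12.7 14. ] 201
13 [ 5.1  7.4 10.2] 202
19 [5.6 6.6 7.4] 138
25 [6.7 7.6 8.6] 149
31 [-9.8 -0.5  7.3] 232
9.9833 [0.5674 0.2999 0.154 ] [-0.3 -0.5 -1.6] 0.03878500834274767
cup [0.6949 0.1092 0.085 ] [ 0.001 -0.002 -0.003 -0.    -0.001 -0.001]
mid in stand -0.15029840758374535 0.1087311024149334
```

View pics/s6.png

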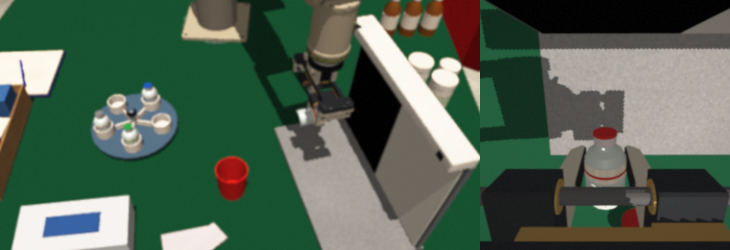

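The scene view shows the vial held at (310,115) in front of the black half. Blue, green and grey are standing in the rack, and the red cup hasn't moved. The vial is within about 5° of level and its middle is 150 mm from the panel. I'll hold briefly, check for creep, then hand in.

Call:
{"op": "send_rows", "data": {
  "plan": [
    [[0.3, 0, 0, 0, 0], [0.3, 0, 0, 0, 0], [0.3, 0, 0, 0, 0], [0.3, 0, 0, 0, 0], [0.3, 0, 0, 0, 0], [0.3, 0, 0, 0, 0], [0.3, 0, 0, 0, 0], [0.3, 0, 0, 0, 0], [0.3, 0, 0, 0, 0], [0.3, 0, 0, 0, 0]]
  ]
}}

```text
t: 11.02
tool_pos: [0.5678, 0.3005, 0.1546]
orientation: [-1.852, -2.538, -0.0]
force: [-0.6, 0.3, -1.3]
opening: 0.0389
gripper_force: 40.0
```

```bash
python3 ridge.py | head -5; python3 -c "
from plant import order; print(order.close_job())"
```

```text
-41 [10.3 11.  11.8] 82
-17 [12.6 13.2 13.8] 52
-11 [13.5 14.1 14.9] 127
-5 [13.9 14.7 15.4] 141
1 [13.9 14.8 15.7] 162
the job is handed in; nothing more can be done
None
```

I handed the job in at about 11 s with the red vial held still, about 5° off level and about 15 cm in front of the black panel; the other vials were still standing and the red cup had not moved, but no verdict came back.

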